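# Stand a lithium cell in the load tester and hold its sprung lever down

## Task

Load-test the loose teal cell: stand it upright in the tester's white cup with its positive end (button and pale band) up and let go of it, then swing the spring-loaded contact lever, the one with the black barrel grip, over and all the way down onto its stop, so that the probe presses on the cell. The lever springs open and ends the test as soon as it is released, so finish while still holding it down with the fingers; leave the two pink cells, the fuse holder and the roll of yellow tape where they lie.

Things in the scene. Friction and masses are not known exactly. Their poses are not given: they have to be found in the camera images.
- cell: the loose lithium cell to test: teal wrap, 18.4 mm diameter, 65 mm long, 47 g. It lies with its positive end (steel button in a white ring, and a pale band round the wrap 4.5 to 10.5 mm from that end) pointing left or left and toward the robot. Origin: on the bench under its middle; y runs along the cell toward the positive end, z was up at the start
- cell_middle (a point): centre of the teal cell, on its axis; axes as cell
- cell_plus (a point): centre of the teal cell's positive end face, on the cell's axis, 32.5 mm from the middle
- cell_minus (a point): centre of the teal cell's negative (flat, plain steel) end face, on the cell's axis, 32.5 mm from the middle
- tester: load tester, fixed to the bench, place and yaw vary: black base plate 160 x 84 mm, 9 mm high, from 42 mm in front to 118 mm behind the white cup's axis; aluminium cheeks 107 mm high carry the lever (38 mm wide, from 47 mm behind the cup's axis); red and black posts 30 mm high 29 mm behind and 30 mm beside it. Origin: under the cup at bench height; x from cup to pivot, away from the robot; z up
- cup (a point): centre of the cup's floor, 11.5 mm above the bench, where the cell's lower end comes to stand. The cup is round, bore 21.6 mm, mouth flared to 27 mm, rim 31 mm above the bench (19.5 mm deep), 36 mm outside at the rim. A standing cell reaches 76.5 mm above the bench
- pivot (a point): point on the lever's hinge axis, 60 mm behind the cup's axis (tester x), 94 mm above the bench; the axis runs along the tester's y
- grip (a point): centre of the black barrel grip, a cylinder of 24 mm diameter and 28 mm length lying across (along tester y) the free end of the contact lever, 115 mm from the hinge axis. Lever open: 208 mm above the bench, 14 mm in front (tester -x) of the pivot; lever on its stop: 94 mm above the bench, 55 mm in front of the cup's axis. Between hub and grip the lever is a bar 11 x 10 mm, then a 7 mm stud
- contact_arm: the lever's bar with its stud, barrel grip and probe; it turns with lever about pivot. Body origin on the hinge axis
- lever (a joint): angle of the contact lever, rad: 0 = open, nearly upright, where its spring keeps it; grows as the grip swings forward (tester -x) and down, to 1.45 = level, on its stop. The spring asks for about 2.5 N at the grip to leave the open position and 7 N at the stop, plus 2 N for the probe on the cell; released, the lever flies open
- probe: sprung brass contact pin, 8 mm diameter at the tip, under the lever 60 mm from the hinge axis. On the stop it would hang to 72.5 mm above the bench over the cup, so a standing cell pushes it in by 4 mm, with about 4.5 N. Origin on the lever's centre line
- pink_cell_a: pink cell, 18 x 65 mm, lying on the bench, bystander; origin under its middle
- pink_cell_b: second pink cell, 18 x 65 mm, lying on the bench, bystander; origin under its middle
- fuse: black fuse holder with an orange fuse, 20 x 45 x 26 mm, bystander; origin under its middle. To its right a blue bench vice, 105 mm high (y -0.13 to -0.28 m, x 0.4 to 0.62 m), is fixed to the bench
- yellow_tape: roll of yellow tape, 62 mm across, 17 mm high, bystander; origin under its middle. Left of and beyond it stand two ribbed metal cases, tall obstacles fixed to the bench: one 190 mm high (y 0.2 to 0.4 m, x 0.52 to 0.77 m), one 340 mm high (y 0.4 to 0.6 m, x 0.43 to 0.75 m)

How it is judged:
By the outcome, as a careful person would: the job done as asked, in the order asked, and still so for the second after the job is handed in, while the arm keeps its last pose, push and grip.
It also fails if it takes over 61 s, if anything falls off the work surface, if the arm or the gripper's body presses on something with over 40 N, if the wrist force passes 120 N, or if a joint passes its speed limit or range.

## Robot

A 6-joint arm with a two-finger parallel gripper is mounted at the origin on a cart in front of the work surface, level with it; the furniture and walls round the work are solid. World frame = base frame: x ahead of the robot, y to its left, z up, the work surface at z = 0. Lengths are in m, angles in rad, forces in N, time in s.
With the tool pointing down it reaches from about 0.35 to 0.975 m from the base axis. Payload 4.9 kg.
Tool frame: the origin (TCP) lies midway between the tips of the shut fingers; the grasp point (between the pads) lies 19 mm behind it (ctrl.tcp_to_grasp is the distance from the TCP to the grasp point, in m); z points along the fingers, y is the line along which they close (so a half turn about z gives the same grasp; the last joint's range is limited). The gripper opens to 85 mm and grips with 20 to 120 N. Pads are 22 mm wide; open, the fingers measure 114 mm over their backs; the gripper's body (76 mm by 85 mm) begins 54 mm behind the grasp point. The pads swing forward as they close: fully open they stand 13 mm farther back than shut.
Start: joints at [0.985, 0.053, 1.613, -0, 1.476, -0.119], TCP at [0.281, 0.558, 0.231] pointing down, gripper open.
Joint ranges: [-3.01, 3.01], [-1.01, 2.22], [0.06, 2.58], [-1.02, 4.17], [0.09, 2.62], [-3.14, 3.14]. Speed limits (rad/s): [2.57, 2.57, 3.14, 3.14, 3.14, 3.14].

## Interface

Orientations are given as a rotation vector (axis times angle).
In Python, from station import ctrl gives the robot as it stands.
- The arm moves only by the shell command python3 jog.py 'ROWS' [FORCE]. ROWS is rows parted by semicolons, their numbers by spaces, 1 to 20 of them, each of 7 numbers: the finger opening in m, then dx, dy, dz in m, then a rotation vector rx, ry, rz in rad; each row is the pose to reach, as a shift and turn from the pose commanded when the command began, along the tool's axes at that moment; what a row does not reach only later rows make up. A row lasts 1/12 s, in which the tool goes at most 0.0417 m and 0.125 rad, less where a joint would pass 70% of its speed; a pose out of reach is approached as far as the arm can. The fingers move at their own pace and stop on an object; FORCE is the grip in N (left out, the last holds). Time passes only in rows, so rows that do not move let the fingers close. It prints the time, the measured TCP pose, the force, the opening and the grip force at its end.
- ctrl.get_obs(): the state, without advancing time (a new reading comes with each control period).
- ctrl.get_image(name): name is "scene" or "side" or "wrist"; returns the picture (420x560x3 uint8, red, green, blue); there is no depth.
- ctrl.camera_params(name): a dict with "fx", "fy", "cx", "cy" (pixels), "T" (4x4, takes a point from camera to world coordinates); the wrist camera has in their place "tool_from_camera" (4x4, takes a point from camera to tool coordinates, whose origin is the TCP and whose axes are the flange's). Camera axes: x right, y down, z forward; pixel columns grow to the right and rows downward; lengths in m; the calibration is good to about 2 mm. A picture is of the moment at which its call begins: read the wrist's pose just before it. camera_params takes no time and is no camera call.
- ctrl.finish_job(): hands the job in; it is judged then, once.
The state is a dict: "t": time; "q": joint angles; "dq": joint speeds; "effort": joint torques, N m; "tool_pos": TCP position; "tool_rot": TCP orientation; "contact_force": force on the tool from outside, world axes, zero at the start; "wrist_torque": the same for the moment, N m; "opening": finger opening in m; "grip_force": force on a finger pad.
Only numpy, scipy, OpenCV 4.12 (cv2) and the standard library are available. Lean on these libraries where they do the work, as an engineer would, in place of code of your own. Each camera call takes 0.05 s, during which the arm holds its last target. There are 200 camera calls.

## Working session

There is one attempt and no reset: what is moved stays moved. The work goes in short steps, Python scripts to look and compute and a shell command to move; the robot and the scene stay as the last step left them, time stands still between calls to the robot, and variables do not carry over. Pictures are saved under pics/ and viewed, at most 12 in all, crops included, and the job is handed in when it is done.

```bash
ls; mkdir -p pics; python3 - <<'E'
from station import ctrl
import cv2,numpy as np
o=ctrl.get_obs();print(o['t'],o['tool_pos'],o['tool_rot'],o['opening'],ctrl.tcp_to_grasp)
for n in('scene','side','wrist'):
    cv2.imwrite(f'pics/{n}0.png',ctrl.get_image(n)[:,:,::-1]);p=ctrl.camera_params(n);print(n,{k:np.round(v,4).tolist() for k,v in p.items()})
E
```

```text
jog.py
pics
station.py
0.0 [0.28089275 0.55762285 0.23003809] [-0.72638689 -3.05570424  0.00310499] 0.0853923445325431 0.0187
scene {'fx': 492.3077, 'fy': 492.3077, 'cx': 278.8692, 'cy': 201.0921, 'T': [[-0.9387, 0.3051, -0.1605, 0.6486], [0.3447, 0.8216, -0.4541, 0.4568], [-0.0066, -0.4816, -0.8764, 0.889], [0.0, 0.0, 0.0, 1.0]]}
side {'fx': 447.201, 'fy': 447.201, 'cx': 279.3822, 'cy': 211.3184, 'T': [[-0.5762, 0.6748, -0.4612, 0.9178], [0.8173, 0.4809, -0.3174, 0.3374], [0.0076, -0.5598, -0.8286, 0.8436], [0.0, 0.0, 0.0, 1.0]]}
wrist {'fx': 364.4259, 'fy': 364.4259, 'cx': 275.6062, 'cy': 208.0288, 'tool_from_camera': [[0.0012, -0.9534, -0.3017, 0.0762], [1.0, 0.001, 0.0008, -0.0001], [-0.0005, -0.3017, 0.9534, -0.1422], [0.0, 0.0, 0.0, 1.0]]}
```

View pics/scene0.png

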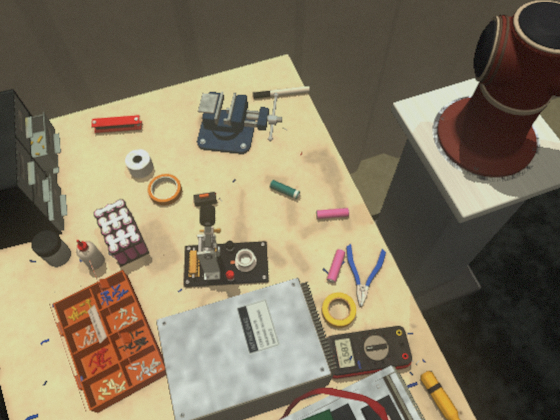

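View pics/side0.png

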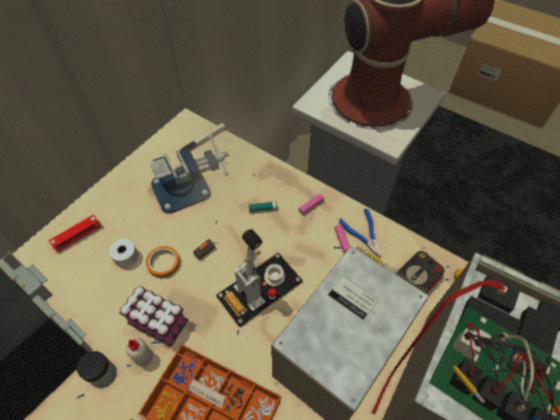

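The scene view shows the teal cell at (285,188) with its band at the right/lower end, the cup at (245,260), and the open lever's grip at about (207,200). In the side view the cell is at (263,207), the cup at (274,274) and the grip at (252,238).

```bash
cat > h.py <<'E'
from station import ctrl
import cv2,numpy as np
from scipy.spatial.transform import Rotation as R
def cam(n,o=None):
    p=ctrl.camera_params(n)
    if 'T' in p: return p,p['T']
    o=o or ctrl.get_obs();T=np.eye(4);T[:3,:3]=R.from_rotvec(o['tool_rot']).as_matrix();T[:3,3]=o['tool_pos']
    return p,T@p['tool_from_camera']
def ray(n,uv,o=None):
    p,T=cam(n,o);d=T[:3,:3]@np.array([(uv[0]-p['cx'])/p['fx'],(uv[1]-p['cy'])/p['fy'],1]);return T[:3,3],d
def onz(n,uv,z,o=None):
    c,d=ray(n,uv,o);return c+d*(z-c[2])/d[2]
def proj(n,P,o=None):
    p,T=cam(n,o);q=np.linalg.inv(T)@np.append(P,1);return np.array([p['fx']*q[0]/q[2]+p['cx'],p['fy']*q[1]/q[2]+p['cy']])
def blobs(m,amin=30):
    cs,_=cv2.findContours(m.astype(np.uint8),cv2.RETR_EXTERNAL,cv2.CHAIN_APPROX_NONE);return sorted([c for c in cs if cv2.contourArea(c)>amin],key=cv2.contourArea,reverse=True)
def tri(a,b,oa=None,ob=None):
    (c1,d1),(c2,d2)=ray(*a,oa),ray(*b,ob);s=np.linalg.lstsq(np.c_[d1,-d2],c2-c1,rcond=None)[0]
    p,q=c1+s[0]*d1,c2+s[1]*d2;return (p+q)/2,np.linalg.norm(p-q)
E
python3 - <<'E'
from h import *
np.set_printoptions(precision=4,suppress=True)
for n,w in(('scene',(175,170,320,300)),('side',(205,190,310,330))):
    I=cv2.imread(f'pics/{n}0.png');H=cv2.cvtColor(I,cv2.COLOR_BGR2HSV)
    W=np.zeros(I.shape[:2],bool);W[w[1]:w[3],w[0]:w[2]]=1
    print(n,'teal')
    for c in blobs(W&(H[:,:,0]>75)&(H[:,:,0]<100)&(H[:,:,1]>100))[:2]:
        r=cv2.minAreaRect(c);b=cv2.boxPoints(r);print(r);
        e=[(b[i]+b[(i+1)%4])/2 for i in range(4)];print([onz(n,x,.0092)[:2] for x in e], onz(n,r[0],.0092))
    print('dark')
    for c in blobs(W&(H[:,:,2]<60))[:4]:
        r=cv2.minAreaRect(c);print(r,[onz(n,x,.009)[:2] for x in cv2.boxPoints(r)])
    print('white')
    for c in blobs(W&(H[:,:,2]>165)&(H[:,:,1]<60),15)[:6]: print(cv2.contourArea(c),cv2.boundingRect(c),onz(n,cv2.minEnclosingCircle(c)[0],.031)[:2])
    print('red',[ (cv2.minEnclosingCircle(c)[0],onz(n,cv2.minEnclosingCircle(c)[0],.03)[:2]) for c in blobs(W&((H[:,:,0]<6)|(H[:,:,0]>172))&(H[:,:,1]>170),10)])
a=cv2.imread('pics/scene0.png')[170:300,175:320];b=cv2.imread('pics/side0.png')[190:320,205:325]
cv2.imwrite('pics/c1.png',np.hstack([cv2.resize(a,None,fx=2.9,fy=2.9,interpolation=2),cv2.resize(b,None,fx=2.9,fy=2.9,interpolation=2)]))
E
```

```text
scene teal
((282.83001708984375, 186.36119079589844), (23.312387466430664, 3.1402533054351807), 25.201122283935547)
[array([ 0.4842, -0.0479]), array([ 0.4653, -0.0317]), array([ 0.4515, -0.0102]), array([ 0.4702, -0.0262])] [ 0.4678 -0.0289  0.0092]
dark
((217.36517333984375, 275.08428955078125), (29.997936248779297, 23.637948989868164), 57.9946174621582) [array([0.6793, 0.0856]), array([0.6362, 0.0743]), array([0.6231, 0.1338]), array([0.6653, 0.1441])]
white
859.5 (223, 278, 82, 22) [0.586  0.1898]
241.5 (235, 249, 21, 19) [0.5946 0.1065]
42.5 (197, 238, 13, 16) [0.6608 0.0532]
red [((229.42857360839844, 273.71429443359375), array([0.6293, 0.1233]))]
side teal
((260.59405517578125, 206.4405975341797), (5.771215915679932, 21.393299102783203), 84.2894058227539)
[array([ 0.4612, -0.0299]), array([ 0.4508, -0.0067]), array([ 0.4732, -0.0194]), array([ 0.4835, -0.0425])] [ 0.4672 -0.0246  0.0092]
dark
((258.7486877441406, 288.09185791015625), (39.260459899902344, 76.38880157470703), 53.97262954711914) [array([0.6907, 0.0309]), array([0.5356, 0.0723]), array([0.5685, 0.1533]), array([0.7155, 0.1087])]
((251.1802978515625, 239.01637268066406), (17.669090270996094, 13.315836906433105), 50.194427490234375) [array([ 0.5561, -0.0132]), array([ 0.526 , -0.0083]), array([0.5392, 0.0324]), array([0.5687, 0.0271])]
white
41.5 (270, 266, 13, 13) [0.5914 0.1042]
red [((271.8928527832031, 291.5714416503906), array([0.6285, 0.1231]))]
```

View pics/c1.png

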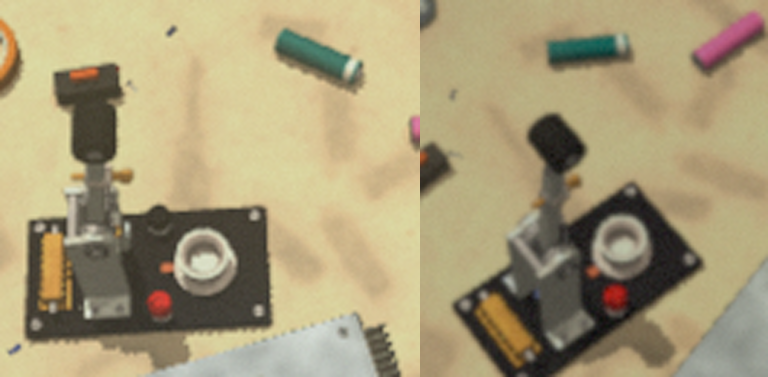

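The crop shows the cell lying with its white positive end to the lower right (356,70) in the scene half, the cup rim at (206,256), and all four base plate corners clear in the scene half. The red post is on the left and the black one on the right.

```bash
python3 - <<'E'
from h import *
np.set_printoptions(precision=4,suppress=True)
s=lambda u,v:(u/2.9+175-.33,v/2.9+170-.33)
d=lambda u,v:((u-420.5)/2.9+205-.33,v/2.9+190-.33)
C=[onz('scene',s(*x),.009)[:2] for x in((268,207),(272,327),(27,338),(30,220))];print(C)
for a,b in((0,1),(1,2),(2,3),(3,0)):
    e=C[b]-C[a];print(np.linalg.norm(e),np.degrees(np.arctan2(e[1],e[0])))
S=[onz('side',d(*x),.009)[:2] for x in((632,183),(703,265),(453,303))];print(S)
for a,b in((0,1),(2,0)): e=S[b]-S[a];print(np.linalg.norm(e),np.degrees(np.arctan2(e[1],e[0])))
print('cup',onz('scene',s(206,256),.031),onz('side',d(622,243),.031))
print('grip',tri(('scene',s(95,132)),('side',d(556,142))))
for f,n,pts in((s,'scene',((281,41),(352,69))),(d,'side',((550,51),(625,43)))):print(n,[onz(n,f(*x),.0092) for x in pts])
E
```

```text
[array([0.5397, 0.0764]), array([0.5655, 0.157 ]), array([0.7158, 0.1093]), array([0.6927, 0.0299])]
0.08461403732567897 72.2463862930367
0.157678908971499 -17.60535987194441
0.08271166341263472 -106.24243121830742
0.15987677016239576 163.08470385373602
[array([0.5421, 0.0757]), array([0.5666, 0.1542]), array([0.6903, 0.0294])]
0.08224506466711061 72.6745636910097
0.15526891764684916 162.66579713929417
cup [0.5915 0.1045 0.031 ] [0.5945 0.1042 0.031 ]
grip (array([0.6365, 0.0893, 0.2104]), np.float64(0.0013368681014561017))
scene [array([ 0.4876, -0.0429,  0.0092]), array([ 0.4482, -0.0036,  0.0092])]
side [array([ 0.4838, -0.0441,  0.0092]), array([ 0.4436, -0.0008,  0.0092])]
```

```bash
cat >> h.py <<'E'
def rel(pos,x=None,z=None,Rm=None):
    "shift and turn in tool axes to a TCP pos with tool z and x directions"
    o=ctrl.get_obs();R0=R.from_rotvec(o['tool_rot']).as_matrix()
    if Rm is None: Rm=frame(x,z)
    print('t',round(o['t'],2),'d',np.round(R0.T@(np.array(pos)-o['tool_pos']),4),'rv',np.round(R.from_matrix(R0.T@Rm).as_rotvec(),4),'q',np.round(o['q'],2))
def frame(x,z):
    z=np.array(z,float);z/=np.linalg.norm(z);x=np.array(x,float);x-=z*(x@z);x/=np.linalg.norm(x);return np.c_[x,np.cross(z,x),z]
E
python3 - <<'E'
from h import *
rel((.466,-.023,.2),(-.7,.7,0),(0,0,-1))
E
python3 jog.py '0.085 -0.427 -0.435 0.03 0 0 0.32;0.085 -0.427 -0.435 0.03 0 0 0.32;0.085 -0.427 -0.435 0.03 0 0 0.32;0.085 -0.427 -0.435 0.03 0 0 0.32;0.085 -0.427 -0.435 0.03 0 0 0.32;0.085 -0.427 -0.435 0.03 0 0 0.32;0.085 -0.427 -0.435 0.03 0 0 0.32;0.085 -0.427 -0.435 0.03 0 0 0.32;0.085 -0.427 -0.435 0.03 0 0 0.32;0.085 -0.427 -0.435 0.03 0 0 0.32;0.085 -0.427 -0.435 0.03 0 0 0.32;0.085 -0.427 -0.435 0.03 0 0 0.32;0.085 -0.427 -0.435 0.03 0 0 0.32;0.085 -0.427 -0.435 0.03 0 0 0.32;0.085 -0.427 -0.435 0.03 0 0 0.32;0.085 -0.427 -0.435 0.03 0 0 0.32;0.085 -0.427 -0.435 0.03 0 0 0.32;0.085 -0.427 -0.435 0.03 0 0 0.32;0.085 -0.427 -0.435 0.03 0 0 0.32;0.085 -0.427 -0.435 0.03 0 0 0.32'; python3 - <<'E'
from h import *
o=ctrl.get_obs();I=ctrl.get_image('wrist')[:,:,::-1];cv2.imwrite('pics/w1.png',I)
print(o['t'],o['q'].round(3) if hasattr(o['q'],'round') else o['q'])
H=cv2.cvtColor(np.ascontiguousarray(I),cv2.COLOR_BGR2HSV)
c=blobs((H[:,:,0]>75)&(H[:,:,0]<100)&(H[:,:,1]>100))
for k in c[:4]:
    r=cv2.minAreaRect(k);b=cv2.boxPoints(r);print(r,[onz('wrist',(b[i]+b[i-1])/2,.0092,o).round(4) for i in range(4)])
E
```

```text
t: 1.82
tool_pos: [0.4666, -0.0214, 0.2013]
tool_rot: [1.201, 2.903, 0.0]
contact_force: [-0.4, 0.4, 1.0]
opening: 0.085
grip_force: 0.0
1.8167 [-0.205 -0.321  2.002  0.     1.461 -0.991]
((275.2171936035156, 185.41847229003906), (18.30975341796875, 55.500328063964844), 2.0454084873199463) [array([ 0.4906, -0.0465,  0.0092]), array([ 0.4654, -0.0323,  0.0092]), array([ 0.4538, -0.0072,  0.0092]), array([ 0.4781, -0.0205,  0.0092])]
```

View pics/w1.png

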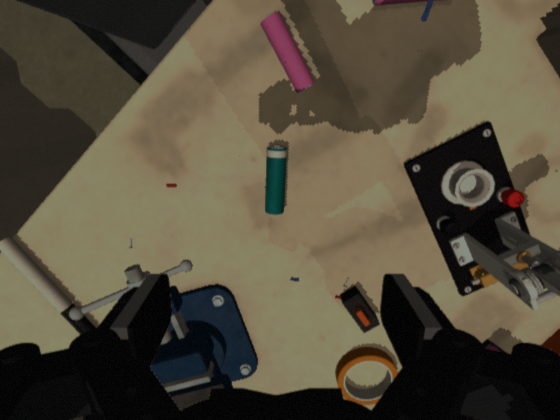

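The wrist view shows the cell upright in the frame, plus end at (277,147) and minus end at (275,214), with the cup rim at (468,185). Nothing is near the cell except a pink cell ending at (303,88).

```bash
python3 - <<'E'
from h import *
np.set_printoptions(precision=4,suppress=True)
P=onz('wrist',(277,147),.0092);M=onz('wrist',(275,214),.0092);print(P,M,np.linalg.norm(P-M))
print('cup',onz('wrist',(468,185),.031))
a=P-M;a/=np.linalg.norm(a);a[2]=0;print('az',np.degrees(np.arctan2(a[1],a[0])))
C=(P+M)/2;th=np.radians(20)
z=np.array([0,0,-np.cos(th)])-np.sin(th)*a
print('C',C)
# grasp 17mm toward plus; TCP 5.5 mm past the axis
T=C+.015*a+.0045*z;print('TCP',T);T[2]=max(T[2],.0055)
rel(T-.10*z,a,z);
print('after',T)
E
```

```text
[0.4474 0.0002 0.0092] [ 0.4918 -0.0466  0.0092] 0.06458343639501646
cup [0.5878 0.0982 0.031 ]
az 133.45575923585602
C [ 0.4696 -0.0232  0.0092]
TCP [ 0.4603 -0.0134  0.005 ]
t 1.87 d [0.0443 0.0021 0.1019] rv [ 0.005  -0.349   0.0273] q [-0.21 -0.32  2.    0.    1.46 -0.99]
after [ 0.4603 -0.0134  0.0055]
```

```bash
python3 jog.py '0.06 0.044 0.002 0.102 0.005 -0.349 0.027;0.06 0.044 0.002 0.102 0.005 -0.349 0.027;0.06 0.044 0.002 0.102 0.005 -0.349 0.027;0.06 0.044 0.002 0.102 0.005 -0.349 0.027;0.06 0.044 0.002 0.102 0.005 -0.349 0.027;0.06 0.033 0.002 0.134 0.005 -0.349 0.027;0.06 0.022 0.002 0.164 0.005 -0.349 0.027;0.06 0.015 0.002 0.183 0.005 -0.349 0.027;0.06 0.01 0.002 0.196 0.005 -0.349 0.027;0.06 0.01 0.002 0.196 0.005 -0.349 0.027;0.06 0.01 0.002 0.196 0.005 -0.349 0.027' 40; python3 - <<'E'
from h import *
rel((.4603,-.0134,.0055),(-.688,.726,0),(.342*.688,-.342*.726,-.94))
E
```

```text
t: 2.78
tool_pos: [0.4635, -0.0146, 0.0073]
tool_rot: [1.115, 2.582, -0.196]
contact_force: [0.1, 1.3, 0.2]
opening: 0.0599
grip_force: 0.0
t 2.78 d [ 0.0035 -0.0015  0.0006] rv [ 0.0004  0.0016 -0.0032] q [-0.05 -0.21  2.3  -0.33  0.82 -0.61]
```

```bash
python3 jog.py '0.05 0 0 0 0 0 0;0.03 0 0 0 0 0 0;0.0 0 0 0 0 0 0;0 0 0 0 0 0 0;0 0 0 0 0 0 0;0 0 0 0 0 0 0;0 0 0 0 0 0 0;0 0 0 0 0 0 0;0 0 0 0 0 0 0' 40; python3 - <<'E'
from h import *
o=ctrl.get_obs();I=ctrl.get_image('wrist')[:,:,::-1];cv2.imwrite('pics/w2.png',I[100:420,100:480])
print(o['t'],o['q'],o['tool_pos'])
E
```

```text
t: 3.53
tool_pos: [0.4622, -0.0139, 0.0069]
tool_rot: [1.113, 2.583, -0.196]
contact_force: [-2.5, 1.4, 6.8]
opening: 0.0164
grip_force: 38.9
3.5333 [-0.04687971 -0.21049797  2.30034739 -0.3307423   0.82115775 -0.60522576] [ 0.46223699 -0.01391192  0.00687183]
```

View pics/w2.png

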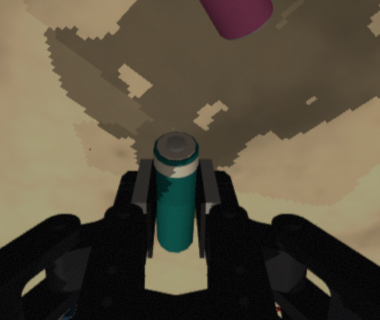

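The cell is centred between the pads with its plus end facing the camera (crop 176,145). I'll lift it slightly and check the grip.

```bash
python3 jog.py '0 0.001 0 -0.005 0 0 0;0 0.003 0 -0.01 0 0 0;0 0.006 0 -0.018 0 0 0;0 0.01 0 -0.03 0 0 0;0 0.01 0 -0.03 0 0 0;0 0.01 0 -0.03 0 0 0' 60; python3 - <<'E'
from h import *
o=ctrl.get_obs();I=ctrl.get_image('wrist')[:,:,::-1];cv2.imwrite('pics/w3.png',I[200:420,180:380])
a=ctrl.get_image('scene')[:,:,::-1][150:230,240:360];b=ctrl.get_image('side')[:,:,::-1][170:250,210:330]
f=lambda x:cv2.resize(x,(400,267),interpolation=2)
cv2.imwrite('pics/c3.png',np.vstack([np.hstack([f(a),f(b)]),np.hstack([cv2.resize(I[200:420,180:380],(300,330)),np.zeros((330,500,3),np.uint8)])]))
print(o['q'])
E
```

```text
t: 4.08
tool_pos: [0.448, 0.0007, 0.0308]
tool_rot: [1.113, 2.583, -0.195]
contact_force: [-0.1, 0.2, -1.4]
opening: 0.016
grip_force: 58.6
[-0.01059246 -0.30029884  2.32214624 -0.32064148  0.89597368 -0.5947995 ]
```

View pics/c3.png

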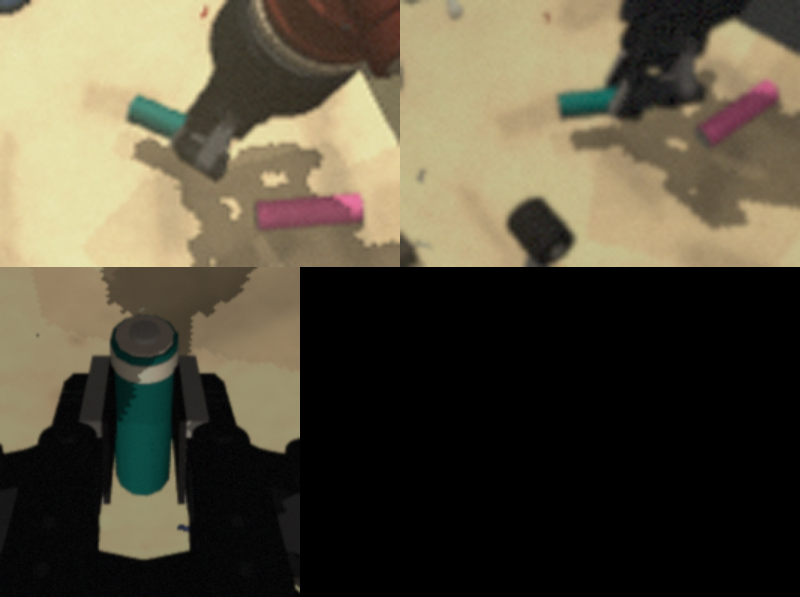

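The cell is held straight between the pads, plus end toward the camera. Next I'll work out the reorientation.

```bash
python3 - <<'E'
from h import *
f=np.radians(40);h=np.array([np.cos(f),np.sin(f),0]);z=np.cos(.349)*h-np.array([0,0,np.sin(.349)])
A=frame((0,0,1),z)
o=ctrl.get_obs();R0=R.from_rotvec(o['tool_rot']);rel((.46,.0,.2),Rm=R0.as_matrix())
rv=(R0.inv()*R.from_matrix(A)).as_rotvec();print(rv)
for k in np.linspace(0,1,6):print((R0*R.from_rotvec(k*rv)).as_matrix()[:,2].round(2))
rel((.49,.03,.22),Rm=A)
E
```

```text
t 4.23 d [-0.0665  0.0089 -0.157 ] rv [0. 0. 0.] q [-0.01 -0.3   2.32 -0.32  0.9  -0.59]
[-0.74933905  1.1811927   1.60461636]
[ 0.23 -0.25 -0.94]
[ 0.23  0.03 -0.97]
[ 0.28  0.29 -0.91]
[ 0.4   0.5  -0.77]
[ 0.56  0.61 -0.57]
[ 0.72  0.6  -0.34]
t 4.23 d [-0.0722  0.0513 -0.1763] rv [-0.7493  1.1812  1.6046] q [-0.01 -0.3   2.32 -0.32  0.9  -0.59]
```

```bash
python3 jog.py '0 -0.03 0 -0.08 0 0 0;0 -0.03 0 -0.08 0 0 0;0 -0.07 0.02 -0.16 0 0 0;0 -0.07 0.02 -0.16 0 0 0;0 -0.072 0.051 -0.176 -0.749 1.181 1.605;0 -0.072 0.051 -0.176 -0.749 1.181 1.605;0 -0.072 0.051 -0.176 -0.749 1.181 1.605;0 -0.072 0.051 -0.176 -0.749 1.181 1.605;0 -0.072 0.051 -0.176 -0.749 1.181 1.605;0 -0.072 0.051 -0.176 -0.749 1.181 1.605;0 -0.072 0.051 -0.176 -0.749 1.181 1.605;0 -0.072 0.051 -0.176 -0.749 1.181 1.605;0 -0.072 0.051 -0.176 -0.749 1.181 1.605;0 -0.072 0.051 -0.176 -0.749 1.181 1.605;0 -0.072 0.051 -0.176 -0.749 1.181 1.605;0 -0.072 0.051 -0.176 -0.749 1.181 1.605;0 -0.072 0.051 -0.176 -0.749 1.181 1.605;0 -0.072 0.051 -0.176 -0.749 1.181 1.605;0 -0.072 0.051 -0.176 -0.749 1.181 1.605;0 -0.072 0.051 -0.176 -0.749 1.181 1.605' 60; cat > place.py <<'E'
from h import *
import sys
f=np.radians(40);h=np.array([np.cos(f),np.sin(f),0]);z=np.cos(.349)*h-np.array([0,0,np.sin(.349)])
A=frame((0,0,1),z);cup=np.array([.593,.1043,0])
back,zt=map(float,sys.argv[1:3])
rel(cup+.0023*h-back*h+[0,0,zt],Rm=A)
E
python3 place.py 0.08 0.16
```

```text
t: 5.9
tool_pos: [0.4899, 0.029, 0.2194]
tool_rot: [-2.179, -0.941, -1.456]
contact_force: [0.3, -0.4, -1.4]
opening: 0.0153
grip_force: 58.9
t 5.9 d [-0.0349  0.008   0.0692] rv [-0.0418  0.0692  0.0912] q [-0.67 -0.58  2.43  1.2   1.31 -0.27]
```

```bash
python3 jog.py '0 -0.035 0.008 0.069 -0.042 0.069 0.091;0 -0.035 0.008 0.069 -0.042 0.069 0.091;0 -0.035 0.008 0.069 -0.042 0.069 0.091;0 -0.035 0.008 0.069 -0.042 0.069 0.091;0 -0.035 0.008 0.069 -0.042 0.069 0.091'; python3 place.py 0.0 0.105; python3 - <<'E'
from h import *
a,b,w=[ctrl.get_image(n)[:,:,::-1] for n in('scene','side','wrist')]
for n,i in zip('abw',(a,b,w)):cv2.imwrite(f'pics/{n}4.png',i)
f=lambda x:cv2.resize(x,(400,300),interpolation=2)
cv2.imwrite('pics/c4.png',np.vstack([np.hstack([f(a[170:290,180:340]),f(b[190:310,200:360])]),np.hstack([f(w),np.zeros((300,400,3),np.uint8)])]))
E
```

```text
t: 6.32
tool_pos: [0.5335, 0.0547, 0.1614]
tool_rot: [-2.155, -0.795, -1.509]
contact_force: [-0.1, -0.7, -0.5]
opening: 0.0156
grip_force: 59.0
t 6.32 d [-0.0256  0.0004  0.0942] rv [-0.0032  0.0018  0.0065] q [-0.54 -0.33  2.42  1.4   1.13 -0.42]
```

View pics/c4.png

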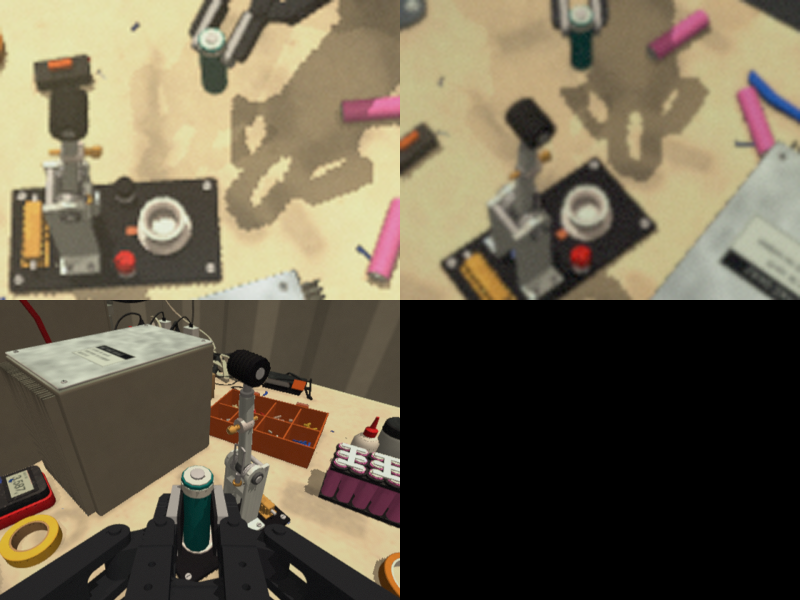

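The cell is upright with plus end up: scene crop (210,38), side crop (580,17). The lever is still open and the cup is clear.

```bash
python3 - <<'E'
from h import *
for n,r in(('a',(180,170)),('b',(200,190))):
    I=cv2.imread(f'pics/{n}4.png');H=cv2.cvtColor(I,cv2.COLOR_BGR2HSV)
    m=(H[:,:,0]>75)&(H[:,:,0]<100)&(H[:,:,1]>80);m[:,:240]=0;m[:,300:]=0;m[230:]=0;m[:165]=0
    for c in blobs(m,10)[:3]:print(n,cv2.minAreaRect(c),cv2.boundingRect(c))
    print('proj',n,[proj({'a':'scene','b':'side'}[n],p).round(1) for p in((.5317,.0532,.182),(.5317,.0532,.117))])
print(tri(('scene',(263.8-.3,184.9-.3)),('side',(272-.3,196.8-.3))))
print(tri(('scene',(265.6-.3,204.0)),('side',(272.5-.3,215))))
E
```

```text
proj a [array([264.1, 185.1]), array([265.3, 203.6])]
b ((272.5, 209.0), (7.0, 14.0), 0.0) (269, 202, 8, 15)
proj b [array([271.2, 196.6]), array([271.5, 216.2])]
(array([0.5332361 , 0.05505075, 0.18632587]), np.float64(0.0010063227448340734))
(array([0.53256165, 0.05618131, 0.12343689]), np.float64(0.0019919111708133186))
```

```bash
python3 jog.py '0 -0.01 0 0.03 0 0 0.006;0 -0.02 0 0.06 0 0 0.006;0 -0.026 0 0.08 0 0 0.006;0 -0.026 0 0.093 0 0 0.006;0 -0.026 0 0.093 0 0 0.006;0 -0.026 0 0.093 0 0 0.006'; python3 place.py 0.0015 0.07; python3 - <<'E'
from h import *
a,b=[ctrl.get_image(n)[:,:,::-1] for n in('scene','side')]
f=lambda x:cv2.resize(x,(400,400),interpolation=2)
cv2.imwrite('pics/c5.png',np.hstack([f(a[200:290,200:290]),f(b[220:310,230:320])]))
o=ctrl.get_obs();h=np.array([np.cos(.698),np.sin(.698),0]);c=np.array(o['tool_pos'])-.001*h
for n in('scene','side'):print(n,[proj(n,c+[0,0,d]).round(1) for d in(.022,-.043)],proj(n,(.593,.1043,.031)).round(1))
E
```

```text
t: 6.97
tool_pos: [0.594, 0.1053, 0.1063]
tool_rot: [-2.154, -0.79, -1.509]
contact_force: [-0.6, -0.2, -0.5]
opening: 0.0157
grip_force: 59.0
t 6.97 d [-0.0343  0.      0.0119] rv [-0.0026  0.0004  0.0031] q [-0.35 -0.04  2.3   1.61  0.95 -0.61]
scene [array([241. , 236.2]), array([243.7, 251.2])] [244.9 258.1]
side [array([274.4, 249.2]), array([274.5, 265.5])] [274.6 272.9]
```

View pics/c5.png

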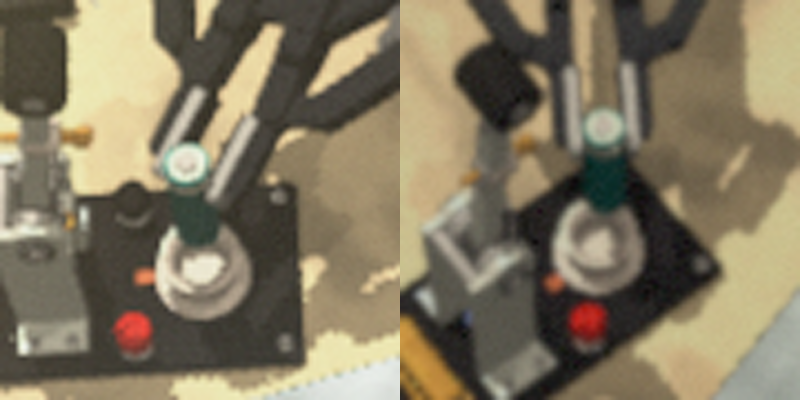

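The cell hangs just above the cup: plus end at (188,163) and cup rim at (203,265) in the scene half, (604,127) and (599,243) in the side half. It is aligned to about 2 mm, so I'll apply a small correction and lower it.

```bash
python3 jog.py '0 -0.009 0.001 0.003 0 0 0.003;0 -0.018 0.001 0.006 0 0 0.003;0 -0.027 0.001 0.008 0 0 0.003;0 -0.034 0.001 0.011 0 0 0.003;0 -0.034 0.001 0.011 0 0 0.003'; python3 place.py 0.0015 0.06
```

```text
t: 7.48
tool_pos: [0.5928, 0.103, 0.0683]
tool_rot: [-2.158, -0.782, -1.505]
contact_force: [0.4, -0.1, -1.2]
opening: 0.0157
grip_force: 59.0
t 7.48 d [-0.0072 -0.0009  0.0046] rv [-0.0011  0.0024 -0.0037] q [-0.35  0.06  2.29  1.67  0.96 -0.72]
```

```bash
python3 jog.py '0 -0.0035 0 0.0015 0 0 0;0 -0.0075 0 0.0027 0 0 0;0 -0.0075 0 0.0027 0 0 0'; python3 place.py 0.0015 0.057
```

```text
t: 7.73
tool_pos: [0.5939, 0.1029, 0.0613]
tool_rot: [-2.158, -0.783, -1.507]
contact_force: [3.1, -2.2, -0.6]
opening: 0.0157
grip_force: 58.9
t 7.73 d [-0.0037 -0.0016  0.0025] rv [-0.0004  0.0017 -0.0018] q [-0.35  0.09  2.29  1.69  0.96 -0.74]
```

```bash
python3 jog.py '0 0 0.0012 0 0 0 0;0.022 0 0.0012 0 0 0 0;0.03 0 0.0012 0 0 0 0;0.034 0 0.0012 0 0 0 0;0.034 0 0.0012 0 0 0 0;0.034 0 0.0012 0 0 0 0'; python3 - <<'E'
from h import *
a,b=[ctrl.get_image(n)[:,:,::-1] for n in('scene','side')]
f=lambda x:cv2.resize(x,(400,400),interpolation=2)
cv2.imwrite('pics/c6.png',np.hstack([f(a[200:290,200:290]),f(b[220:310,230:320])]))
print([proj(n,(.593,.1043,.0765)).round(1) for n in('scene','side')])
E
```

```text
t: 8.23
tool_pos: [0.5932, 0.1032, 0.0603]
tool_rot: [-2.156, -0.784, -1.503]
contact_force: [0.1, -0.1, 0.1]
opening: 0.0341
grip_force: 0.0
[array([243.2, 248.4]), array([274.6, 262.4])]
```

View pics/c6.png

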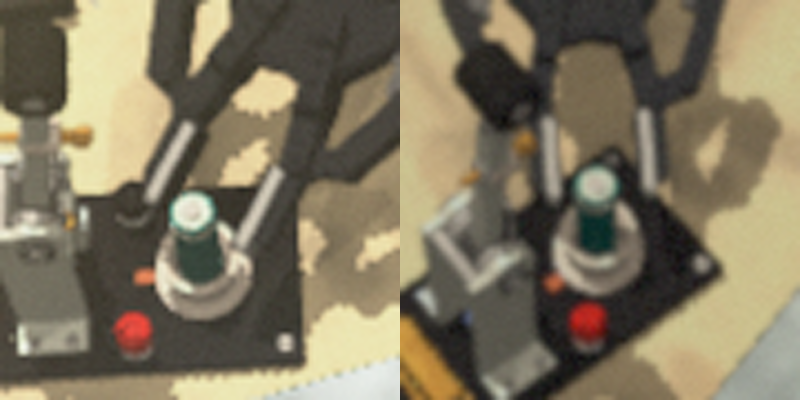

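The cell stands seated in the cup: its plus face is at (193,212) in the scene half and (597,185) in the side half, matching the expected position for a seated cell. I'll back off along the tool and compute the lever approach.

```bash
python3 jog.py '0.034 0 0 -0.015 0 0 0;0.034 0 0 -0.04 0 0 0;0.034 0 0 -0.075 0 0 0;0.034 0 0 -0.11 0 0 0;0.05 0 0 -0.13 0 0 0;0.05 0 0 -0.13 0 0 0'; cat > lev.py <<'E'
from h import *
import sys
t=np.radians(-17.3);tx=np.array([np.cos(t),np.sin(t),0]);up=np.array([0,0,1.])
cup=np.array([.593,.1043,0]);piv=cup+.06*tx+.094*up
s=np.radians(20);z=np.sin(s)*tx-np.cos(s)*up;B=frame(-tx,z)
def grip(a):
    th=a+np.arctan2(.014,.114);return piv+.115*(-np.sin(th)*tx+np.cos(th)*up)
def tcp(a,back=0.): return grip(a)+(ctrl.tcp_to_grasp-back)*z
E
python3 - <<'E'
from lev import *
print(grip(0),grip(1.45))
rel((.50,.02,.32),Rm=B); rel(tcp(0,.09),Rm=B)
o=ctrl.get_obs();R0=R.from_rotvec(o['tool_rot']);rv=(R0.inv()*R.from_matrix(B)).as_rotvec()
for k in np.linspace(0,1,5):print((R0*R.from_rotvec(k*rv)).as_matrix()[:,2].round(2))
E
```

```text
t: 8.83
tool_pos: [0.4998, 0.022, 0.1064]
tool_rot: [-2.159, -0.783, -1.508]
contact_force: [0.2, -0.1, 1.2]
opening: 0.05
grip_force: 0.0
[0.63690229 0.09062596 0.2081425 ] [0.54048826 0.12065558 0.09383913]
t 8.83 d [ 0.2002  0.0015 -0.0744] rv [ 0.9642 -0.8814 -2.0737] q [-0.68 -0.23  2.47  1.4   1.21 -0.6 ]
t 8.83 d [0.2052 0.0147 0.0698] rv [ 0.9642 -0.8814 -2.0737] q [-0.68 -0.23  2.47  1.4   1.21 -0.6 ]
[ 0.72  0.6  -0.34]
[ 0.5   0.64 -0.58]
[ 0.33  0.5  -0.8 ]
[ 0.26  0.21 -0.94]
[ 0.33 -0.1  -0.94]
```

Rising first, then turning.

```bash
python3 jog.py '0.05 0.1 0 -0.07 0 0 0;0.05 0.1 0 -0.07 0 0 0;0.05 0.2 0 -0.074 0 0 0;0.05 0.2 0 -0.074 0.964 -0.881 -2.074;0.05 0.2 0 -0.074 0.964 -0.881 -2.074;0.05 0.2 0 -0.074 0.964 -0.881 -2.074;0.05 0.2 0 -0.074 0.964 -0.881 -2.074;0.05 0.2 0 -0.074 0.964 -0.881 -2.074;0.05 0.2 0 -0.074 0.964 -0.881 -2.074;0.05 0.2 0 -0.074 0.964 -0.881 -2.074;0.05 0.2 0 -0.074 0.964 -0.881 -2.074;0.05 0.2 0 -0.074 0.964 -0.881 -2.074;0.05 0.2 0 -0.074 0.964 -0.881 -2.074;0.05 0.2 0 -0.074 0.964 -0.881 -2.074;0.05 0.2 0 -0.074 0.964 -0.881 -2.074;0.05 0.2 0 -0.074 0.964 -0.881 -2.074;0.05 0.2 0 -0.074 0.964 -0.881 -2.074;0.05 0.2 0 -0.074 0.964 -0.881 -2.074;0.05 0.2 0 -0.074 0.964 -0.881 -2.074;0.05 0.2 0 -0.074 0.964 -0.881 -2.074'; python3 - <<'E'
from lev import *
rel(tcp(0,.07),Rm=B)
E
```

```text
t: 10.5
tool_pos: [0.5007, 0.024, 0.3184]
tool_rot: [0.774, 2.779, 0.199]
contact_force: [-0.7, 0.5, -0.0]
opening: 0.05
grip_force: 0.0
t 10.5 d [-0.0488  0.1073  0.0969] rv [ 0.1291 -0.1191 -0.2659] q [-0.16 -0.49  1.95  0.11  1.42 -1.19]
```

```bash
python3 jog.py '0.065 -0.049 0.107 0.097 0.129 -0.119 -0.266;0.065 -0.049 0.107 0.097 0.129 -0.119 -0.266;0.065 -0.049 0.107 0.097 0.129 -0.119 -0.266;0.065 -0.049 0.107 0.097 0.129 -0.119 -0.266;0.065 -0.049 0.107 0.097 0.129 -0.119 -0.266;0.065 -0.049 0.107 0.097 0.129 -0.119 -0.266;0.065 -0.049 0.107 0.097 0.129 -0.119 -0.266'; python3 - <<'E'
from lev import *
rel(tcp(0),Rm=B)
a,b,w=[ctrl.get_image(n)[:,:,::-1] for n in('scene','side','wrist')]
f=lambda x:cv2.resize(x,(400,300),interpolation=2)
cv2.imwrite('pics/c7.png',np.vstack([np.hstack([f(a[140:290,140:340]),f(b[160:310,160:360])]),np.hstack([f(w),f(w[170:320,170:370])])]))
print(proj('wrist',grip(0)))
E
```

```text
t: 11.08
tool_pos: [0.62, 0.0946, 0.2563]
tool_rot: [0.428, 2.765, -0.07]
contact_force: [-0.3, 0.4, -0.2]
opening: 0.0653
grip_force: 0.0
t 11.08 d [0.     0.0012 0.0699] rv [ 0.0014 -0.0025 -0.0057] q [ 0.09 -0.15  1.79 -0.14  1.18 -1.14]
[279.22853409 230.53656345]
```

View pics/c7.png

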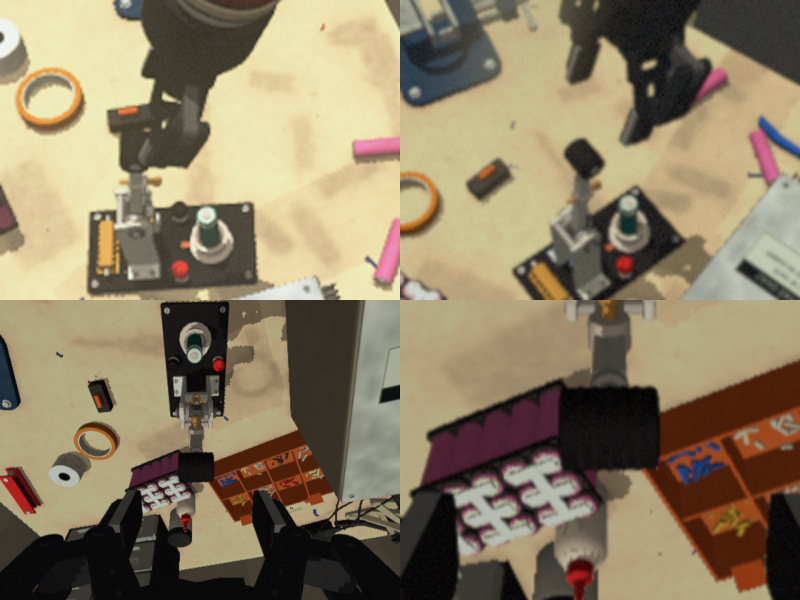

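The wrist crop shows the barrel centred at about (609,427), within 3 mm of the prediction, and the cell still upright in the cup. Advancing and closing.

```bash
python3 jog.py '0.065 -0.001 -0.001 0.03 0 0 -0.006;0.065 -0.0015 -0.001 0.055 0 0 -0.006;0.065 -0.0015 -0.001 0.07 0 0 -0.006;0.065 -0.0015 -0.001 0.07 0 0 -0.006;0.04 -0.0015 -0.001 0.07 0 0 -0.006;0.02 -0.0015 -0.001 0.07 0 0 -0.006;0.02 -0.0015 -0.001 0.07 0 0 -0.006;0.02 -0.0015 -0.001 0.07 0 0 -0.006;0.02 -0.0015 -0.001 0.07 0 0 -0.006;0.02 -0.0015 -0.001 0.07 0 0 -0.006;0.02 -0.0015 -0.001 0.07 0 0 -0.006' 40; python3 - <<'E'
from lev import *
rel(tcp(0),Rm=B)
o=ctrl.get_obs();R0=R.from_rotvec(o['tool_rot']).as_matrix();p=tcp(0)
for a in np.linspace(.1,1.5,15):print(round(a,2),(R0.T@(tcp(a)-p)).round(4))
E
```

```text
t: 12.15
tool_pos: [0.6448, 0.0855, 0.1941]
tool_rot: [0.42, 2.762, -0.073]
contact_force: [-4.7, -2.3, 5.8]
opening: 0.0272
grip_force: 40.8
t 12.15 d [0.0037 0.0025 0.0024] rv [ 0.0013  0.0017 -0.0002] q [ 0.07 -0.05  1.81 -0.14  1.06 -1.15]
0.1 [ 0.0113  0.     -0.002 ]
0.2 [ 0.0228 -0.     -0.0029]
0.3 [ 0.0343 -0.     -0.0027]
0.4 [ 0.0457 -0.     -0.0013]
0.5 [ 0.0569 -0.      0.0012]
0.6 [ 0.0678 -0.      0.0049]
0.7 [ 0.0783 -0.      0.0096]
0.8 [ 0.0883 -0.      0.0153]
0.9 [ 0.0976 -0.      0.022 ]
1.0 [ 1.062e-01 -1.000e-04  2.960e-02]
1.1 [ 1.141e-01 -1.000e-04  3.800e-02]
1.2 [ 1.21e-01 -1.00e-04  4.71e-02]
1.3 [ 1.27e-01 -1.00e-04  5.69e-02]
1.4 [ 1.32e-01 -1.00e-04  6.73e-02]
1.5 [ 1.359e-01 -1.000e-04  7.810e-02]
```

```bash
python3 jog.py '0.02 0.006 0 -0.001 0 0 0;0.02 0.011 0 -0.002 0 0 0;0.02 0.017 0 -0.0025 0 0 0;0.02 0.023 0 -0.003 0 0 0;0.02 0.034 0 -0.003 0 0 0;0.02 0.046 0 -0.001 0 0 0;0.02 0.057 0 0.001 0 0 0;0.02 0.068 0 0.005 0 0 0;0.02 0.078 0 0.01 0 0 0;0.02 0.078 0 0.01 0 0 0' 60; python3 - <<'E'
from lev import *
for a in(.7,.9,1.0,1.1,1.2,1.3,1.4,1.45,1.5):rel(tcp(a),Rm=B)
E
```

```text
t: 12.98
tool_pos: [0.579, 0.1056, 0.1609]
tool_rot: [0.419, 2.757, -0.075]
contact_force: [-8.4, -9.2, 19.0]
opening: 0.0271
grip_force: 65.9
t 12.98 d [0.006  0.0029 0.0043] rv [0.0002 0.0071 0.0003] q [ 0.12 -0.17  1.98 -0.17  1.01 -1.08]
t 12.98 d [0.0254 0.003  0.0166] rv [0.0002 0.0071 0.0003] q [ 0.12 -0.17  1.98 -0.17  1.01 -1.08]
t 12.98 d [0.0341 0.003  0.0242] rv [0.0002 0.0071 0.0003] q [ 0.12 -0.17  1.98 -0.17  1.01 -1.08]
t 12.98 d [0.042  0.003  0.0326] rv [0.0002 0.0071 0.0003] q [ 0.12 -0.17  1.98 -0.17  1.01 -1.08]
t 12.98 d [0.049  0.003  0.0417] rv [0.0002 0.0071 0.0003] q [ 0.12 -0.17  1.98 -0.17  1.01 -1.08]
t 12.98 d [0.055  0.003  0.0514] rv [0.0002 0.0071 0.0003] q [ 0.12 -0.17  1.98 -0.17  1.01 -1.08]
t 12.98 d [0.0601 0.003  0.0618] rv [0.0002 0.0071 0.0003] q [ 0.12 -0.17  1.98 -0.17  1.01 -1.08]
t 12.98 d [0.0622 0.003  0.0671] rv [0.0002 0.0071 0.0003] q [ 0.12 -0.17  1.98 -0.17  1.01 -1.08]
t 12.98 d [0.0641 0.003  0.0726] rv [0.0002 0.0071 0.0003] q [ 0.12 -0.17  1.98 -0.17  1.01 -1.08]
```

```bash
python3 jog.py '0.02 0.01 -0.001 0.005 0 0 0;0.02 0.019 -0.0015 0.012 0 0 0;0.02 0.028 -0.002 0.02 0 0 0;0.02 0.036 -0.002 0.028 0 0 0;0.02 0.043 -0.002 0.037 0 0 0;0.02 0.049 -0.002 0.047 0 0 0;0.02 0.054 -0.002 0.058 0 0 0;0.02 0.054 -0.002 0.058 0 0 0;0.02 0.054 -0.002 0.058 0 0 0' 80; python3 - <<'E'
from lev import *
for a in(1.4,1.45,1.5):rel(tcp(a),Rm=B)
E
```

```text
t: 13.73
tool_pos: [0.5487, 0.1145, 0.0853]
tool_rot: [0.42, 2.76, -0.071]
contact_force: [-5.7, -0.0, 9.3]
opening: 0.0267
grip_force: 106.7
t 13.73 d [0.0041 0.0034 0.002 ] rv [ 0.0028  0.0032 -0.0003] q [ 0.15 -0.14  2.09 -0.19  0.88 -1.02]
t 13.73 d [0.0062 0.0034 0.0073] rv [ 0.0028  0.0032 -0.0003] q [ 0.15 -0.14  2.09 -0.19  0.88 -1.02]
t 13.73 d [0.0081 0.0034 0.0128] rv [ 0.0028  0.0032 -0.0003] q [ 0.15 -0.14  2.09 -0.19  0.88 -1.02]
```

```bash
python3 jog.py '0.02 0.001 0 0.003 0 0 0;0.02 0.002 0 0.0055 0 0 0;0.02 0.003 0 0.008 0 0 0;0.02 0.003 0 0.008 0 0 0;0.02 0.003 0 0.008 0 0 0' 80; python3 - <<'E'
from lev import *
rel(tcp(1.45),Rm=B);print(ctrl.get_obs()['contact_force'])
E
```

```text
t: 14.15
tool_pos: [0.5488, 0.1146, 0.0772]
tool_rot: [0.418, 2.76, -0.071]
contact_force: [-7.8, -0.9, 11.8]
opening: 0.0269
grip_force: 108.8
t 14.15 d [ 0.0035  0.0034 -0.0003] rv [0.0028 0.0036 0.0012] q [ 0.15 -0.13  2.09 -0.19  0.87 -1.02]
[-7.75294205 -0.94270131 11.81949854]
```

```bash
python3 jog.py '0.02 0.001 0 0.002 0 0 0;0.02 0.0015 0 0.004 0 0 0;0.02 0.0015 0 0.004 0 0 0;0.02 0.0015 0 0.004 0 0 0' 80; python3 - <<'E'
from lev import *
rel(tcp(1.45),Rm=B);a,b=[ctrl.get_image(n)[:,:,::-1] for n in('scene','side')]
f=lambda x:cv2.resize(x,(400,400),interpolation=2)
cv2.imwrite('pics/c8.png',np.hstack([f(a[190:300,180:290]),f(b[220:330,220:330])]))
E
```

```text
t: 14.48
tool_pos: [0.549, 0.1146, 0.0735]
tool_rot: [0.417, 2.76, -0.072]
contact_force: [-10.0, -1.7, 15.1]
opening: 0.0269
grip_force: 110.0
t 14.48 d [ 0.0023  0.0033 -0.0038] rv [0.0027 0.0041 0.0014] q [ 0.15 -0.12  2.09 -0.2   0.86 -1.02]
```

View pics/c8.png

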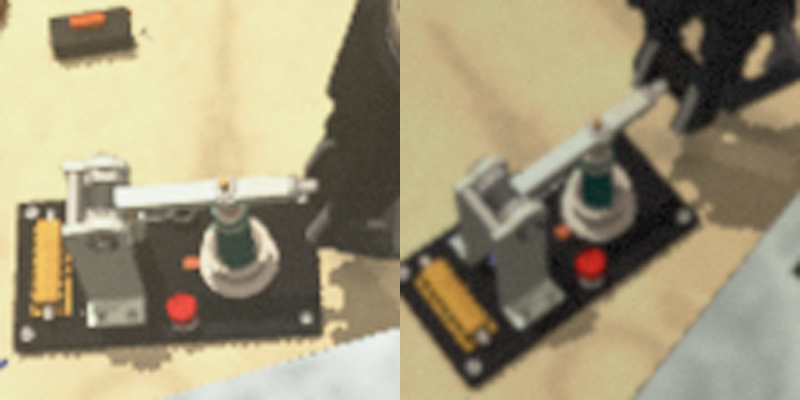

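The scene half shows the lever over the cell with the probe on its top: the bar runs from (115,195) to (310,186), and the fingers hold the barrel at the right edge. I'll check the lever angle numerically.

```bash
python3 - <<'E'
from lev import *
P,e=tri(('scene',(265.3-.4,241.2-.4)),('side',(291.5-.4,243.9-.4)));print(P,e)
v=P-piv;print('r',-v@tx,'h',v@up,'ang',np.arctan2(-v@tx,v@up)-.122)
for a in(1.3,1.35,1.4,1.45,1.5):
    p=piv+(grip(a)-piv)*100/115;print(a,proj('scene',p).round(1),proj('side',p).round(1))
E
```

```text
[0.55491168 0.11600476 0.1060573 ] 0.0010875578596538761
r 0.09984593743279803 h 0.012057302298894929 ang 1.3286191760008723
1.3 [264.3 239.9] [290.9 243.3]
1.35 [264.8 241.1] [291.1 244.5]
1.4 [265.1 242.3] [291.2 245.7]
1.45 [265.2 243.4] [291.2 246.9]
1.5 [265.2 244.6] [291.  248.2]
```

```bash
python3 jog.py '0.02 0.001 0 0.002 0 0 0;0.02 0.0015 0 0.004 0 0 0;0.02 0.0015 0 0.004 0 0 0;0.02 0.0015 0 0.004 0 0 0' 110;python3 jog.py '0.02 0.001 0 0.002 0 0 0;0.02 0.0015 0 0.004 0 0 0;0.02 0.0015 0 0.004 0 0 0;0.02 0.0015 0 0.004 0 0 0' 110; python3 - <<'E'
from lev import *
rel(tcp(1.45),Rm=B);a,b=[ctrl.get_image(n)[:,:,::-1] for n in('scene','side')]
cv2.imwrite('pics/a9.png',a);cv2.imwrite('pics/b9.png',b)
f=lambda x:cv2.resize(x,(400,400),interpolation=2)
cv2.imwrite('pics/c9.png',np.hstack([f(a[220:270,230:280]),f(b[225:275,255:305])]))
E
```

```text
t: 14.92
tool_pos: [0.5493, 0.1143, 0.0694]
tool_rot: [0.42, 2.759, -0.071]
contact_force: [-8.7, -2.7, 14.0]
opening: 0.0268
grip_force: 110.3
t: 15.25
tool_pos: [0.5498, 0.1142, 0.067]
tool_rot: [0.42, 2.758, -0.072]
contact_force: [-16.0, -2.8, 25.7]
opening: 0.0267
grip_force: 112.3
t 15.25 d [ 0.0009  0.0034 -0.0102] rv [ 0.002   0.0051 -0.0008] q [ 0.15 -0.11  2.09 -0.2   0.85 -1.01]
```

View pics/c9.png

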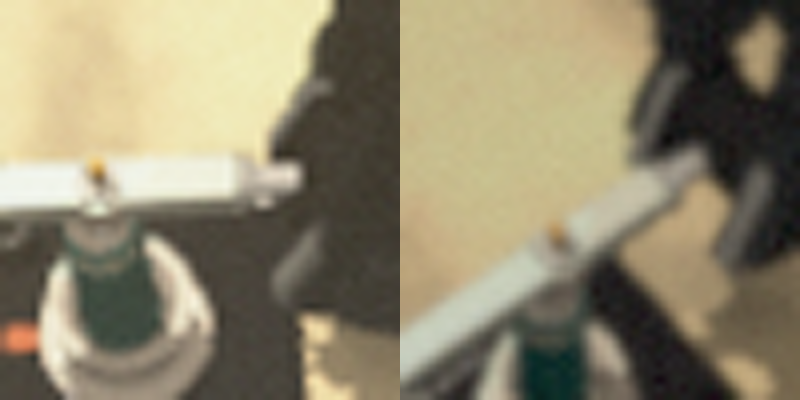

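The probe sits on the cell and the lever is level: the stud is at (270,183) in the scene half, about 2 px lower than before. The force has jumped, which suggests the stop. One small push to confirm.

```bash
python3 jog.py '0.02 0.0005 0 0.001 0 0 0;0.02 0.0008 0 0.002 0 0 0;0.02 0.0008 0 0.002 0 0 0;0.02 0.0008 0 0.002 0 0 0' 110; python3 jog.py '0.02 0 0 0 0 0 0;0.02 0 0 0 0 0 0;0.02 0 0 0 0 0 0;0.02 0 0 0 0 0 0;0.02 0 0 0 0 0 0;0.02 0 0 0 0 0 0;0.02 0 0 0 0 0 0;0.02 0 0 0 0 0 0;0.02 0 0 0 0 0 0;0.02 0 0 0 0 0 0;0.02 0 0 0 0 0 0;0.02 0 0 0 0 0 0' 110; python3 - <<'E'
from lev import *
b=ctrl.get_image('side')[:,:,::-1].astype(int);a=ctrl.get_image('scene')[:,:,::-1].astype(int)
print(abs(a-cv2.imread('pics/a9.png'))[220:270,230:265].mean(),abs(b-cv2.imread('pics/b9.png'))[225:275,255:300].mean())
def sh(n,m,r):
    p,q=[cv2.cvtColor(x[r[1]:r[3],r[0]:r[2]].astype(np.uint8),cv2.COLOR_BGR2GRAY).astype(np.float32) for x in(cv2.imread(n),m)];return cv2.phaseCorrelate(p,q)
print(sh('pics/a9.png',a,(232,234,266,252)),sh('pics/b9.png',b,(255,240,295,275)))
E
```

```text
t: 15.68
tool_pos: [0.5498, 0.1142, 0.0664]
tool_rot: [0.421, 2.758, -0.073]
contact_force: [-25.4, -4.1, 38.3]
opening: 0.0267
grip_force: 114.2
t: 16.68
tool_pos: [0.5499, 0.1142, 0.0665]
tool_rot: [0.421, 2.758, -0.073]
contact_force: [-26.4, -3.1, 37.9]
opening: 0.0269
grip_force: 114.1
1.991809523809524 2.4845925925925925
((-0.024549534930478956, -0.2028912489170409), 0.9715961913267771) ((-0.055990830692596916, 0.048591018362174054), 1.0082588550117282)
```

It's hard on the stop and holds steady. I'll ease the push slightly for margin, then hand in.

```bash
python3 jog.py '0.02 -0.0004 0 -0.001 0 0 0;0.02 -0.0004 0 -0.001 0 0 0;0.02 -0.0004 0 -0.001 0 0 0' 110; python3 -c "
from station import ctrl
print(ctrl.finish_job())"
```

```text
t: 17.03
tool_pos: [0.5498, 0.1142, 0.0667]
tool_rot: [0.42, 2.758, -0.073]
contact_force: [-20.3, -2.9, 32.3]
opening: 0.0269
grip_force: 112.9
the job is handed in; nothing more can be done
None
```

I stood the teal cell in the cup with its positive end up, let go of it, and handed the job in at 17.0 s with the fingers still holding the contact lever hard on its stop and the probe on the cell; I didn't touch the bystanders.

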